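Orange screwdriver from the rack to the stand at the repair mat

ROBOT

A 6-joint arm with a two-finger parallel gripper is mounted at the origin on the work surface. World frame = base frame: x ahead of the robot, y to its left, z up, the work surface at z = 0. Lengths are in m, angles in rad, forces in N, time in s.
With the tool pointing down it reaches from about 0.425 to 0.95 m from the base axis. Payload 3.5 kg.
Tool frame: the origin (TCP) lies on the mounting face of the last link; the fingertips stand 173 mm ahead of it and the grasp point (between the pads) lies 155 mm ahead of it; z points along the fingers, x is the direction in which the jaws open and shut, and the axes are right-handed (so a half turn about z gives the same grasp; the last joint's range is limited). The gripper opens to 85 mm and grips with 20 to 120 N. Pads are 22 mm wide; open, the fingers measure 114 mm over their backs; the gripper's body (76 mm by 85 mm) begins 54 mm behind the grasp point. The pads swing forward as they close: fully open they stand 13 mm farther back than shut.
Start: joints at [-1.39, 0.286, 1.577, -0, 1.279, -0.15], TCP at [0.219, -0.638, 0.405] pointing down, gripper open.
Joint ranges: [-2.77, 2.77], [-0.9, 2.22], [0.21, 2.48], [-1.53, 4.67], [0.24, 2.81], [-2.84, 2.84]. Speed limits (rad/s): [2.79, 2.79, 3.14, 3.14, 3.14, 3.14].

INTERFACE

Orientations are given as a unit quaternion [x, y, z, w].
In Python, from plant import get_state, read_camera, sign_off gives the robot as it stands.
- The arm moves only by the shell command python3 -m jog 'ROWS' [FORCE]. ROWS is JSON, a list of rows, each an object of numbers: "grip": the closure, from 0 (fully open) to 1 (shut); "x", "y", "z": the shift along the tool's x, y, z in mm; "rx", "ry", "rz": the turn, a rotation vector about the tool's x, y, z in degrees. A call has 1 to 8 rows; each row shifts and turns the commanded pose from where the row before left it, along the tool's axes as they then stand; what a row does not reach is not made up. A row lasts 1/12 s, in which the tool goes at most 41.7 mm and 7.16 degrees, less where a joint would pass 70% of its speed; a pose out of reach is approached as far as the arm can. A call with a gripper value outside its range is refused whole. The fingers move at their own pace and stop on an object; FORCE is the grip in N (left out, the last holds). Time passes only in rows, so rows that do not move let the fingers close. It gives the time, the measured TCP pose, the force and the opening at its end, in the units of the state.
- get_state(): the state, without advancing time (a new reading comes with each control period).
- read_camera(name): name is "scene" or "top" or "wrist"; returns a dict with "frame" (420x560x3 uint8, red, green, blue), "intrinsics" (3x3 intrinsics, pixels), "R" (3x3) and "t" (3): a world point X has camera coordinates R X + t. Camera axes: x right, y down, z forward; pixel columns grow to the right and rows downward; lengths in m; the calibration is good to about 2 mm. The wrist camera is an equidistant fisheye: a pixel r from the principal point sees the ray r / f radians off the axis. A picture is of the moment at which its call begins. There is no depth.
- sign_off(): hands the job in, once; it reports no verdict.
The state is a dict: "time": time; "qpos": joint angles; "dq": joint speeds; "joint_efforts": joint torques, N m; "eef_pos": TCP position; "tcp_rot": TCP orientation; "contact_force": force on the tool from outside, world axes, zero at the start; "wrist_torque": the same for the moment, N m; "opening": opening from 0.0 (shut) to 1.0 (fully open).
Only numpy, scipy, OpenCV 4.12 (cv2) and the standard library are available. Lean on these libraries where they do the work, as an engineer would, in place of code of your own. Each camera call takes 0.05 s, during which the arm holds its last target.

TASK

Pull the orange-handled screwdriver straight up out of the rack and put it, handle up, into the white tube stand on the bench, lowering it until its tip is at the bottom rather than dropping it in. Leave the blue and green screwdrivers standing in the rack, and the stand upright.

Things in the scene. Friction and masses are not known exactly. Their poses are not given: they have to be found in the camera images.
- driver_orange: Screwdriver, orange handle, 150 mm long, 70 g. Origin: blade tip; z axis up the shaft to the handle. Shaft 7 mm thick, 70 mm long; handle a straight round cylinder 24 mm thick from 70 to 143 mm above the tip, rounded top at 150. Starts upright, loose, in a hole of a fixed rack, its handle's lower end resting on the rack's top (85 mm above the bench), so the tip is 15 mm above the bench, under the plate.
- driver_blue: Screwdriver with a blue handle, a bystander that stays in the rack; same shape and origin as the orange one. The rack is a 50 x 220 mm aluminium plate, 20 mm thick, top at 85 mm, with three 14 mm through holes 70 mm apart in one straight row, one driver in each. Order and row direction vary: the three drivers' positions show the row.
- driver_green: Screwdriver with a green handle, a bystander that stays in the rack; same shape and origin as the orange one.
- stand: Weighted tool stand, loose, 0.6 kg: white upright tube, 42 mm outside, 36 mm inside diameter, 70 mm high, open at the top, on a dark round foot 80 mm wide and 6 mm thick. Empty. Origin: centre of its underside on the bench; z up. Inner floor 6 mm and rim 70 mm above the origin. A driver let go in it leans on the rim by up to 25 degrees, which is fine.
There are look-alikes about, which are no part of the job. There is more than one size of the driver_orange; the one meant has the size given above.

How it is judged:
At the end, for the whole second after the job is handed in: Orange driver at rest in the stand, handle up: tip within 20 mm of the stand's axis and under 20 mm above its underside, leaning under 34 degrees. Stand on the bench within 6 degrees of upright. Blue and green drivers within 20 mm of their starts and 11 degrees of vertical (horizontal distance between driver_orange and stand below 0.02 m and z of driver_orange in the frame of stand between 0 and 0.02 m and angle between driver_orange's own z axis and vertical below 0.6 rad and angle between stand's own z axis and vertical below 0.1 rad and linear speed of each of driver_orange, stand below 0.03 m/s and height (world z) of stand below 0.01 m and distance of each of driver_blue, driver_green from where it was at the start of the episode below 0.02 m and angle between each of driver_blue, driver_green's own z axis and vertical below 0.2 rad); the robot touches nothing.
It fails at once if the orange driver is let go over the stand or in its mouth while its tip is still more than 30 mm above the stand's floor (dropped in) (horizontal distance between driver_orange and stand below 0.035 m and z of driver_orange in the frame of stand above 0.036 m and contact force between the fingers and driver_orange below 0.05 N).
It fails at once if the blue or green driver is pulled up or knocked out of the rack (moved more than 30 mm) (distance of any of driver_blue, driver_green from where it was at the start of the episode above 0.03 m).
It fails at once if the stand is tipped by more than 25 degrees (angle between stand's own z axis and vertical above 0.44 rad).
It also fails if it takes over 45 s, if anything falls off the work surface, if the arm or the gripper's body presses on something with over 40 N, if the wrist force passes 120 N, or if a joint passes its speed limit or range.

## Working session

There is one attempt and no reset: what is moved stays moved. The work goes in short steps, Python scripts to look and compute and a shell command to move; the robot and the scene stay as the last step left them, time stands still between calls to the robot, and variables do not carry over. Pictures are saved under pics/ and viewed, and the job is handed in when it is done.

```bash
mkdir -p pics; ls; python3 - <<'E'
from plant import *
import cv2
s=get_state();print({k:s[k] for k in('time','eef_pos','tcp_rot','opening','contact_force')})
for n in('scene','top','wrist'):
    c=read_camera(n);cv2.imwrite(f'pics/{n}0.png',c['frame'][:,:,::-1]);print(n,c['intrinsics'],c['R'],c['t'])
E
```

```text
pics
{'time': 0.0, 'eef_pos': array([ 0.21921187, -0.63815109,  0.40332411]), 'tcp_rot': array([ 0.81387032, -0.58104536, -0.00083808, -0.00083337]), 'opening': 0.9985081811796864, 'contact_force': array([ 0.36696478,  0.60499211, -0.26646041])}
scene [[442.57792847   0.         275.73830221]
 [  0.         442.57792847 208.17206464]
 [  0.           0.           1.        ]] [[ 0.4785948   0.87793625 -0.01322706]
 [ 0.45613251 -0.26147003 -0.85063303]
 [-0.75026006  0.40107525 -0.52559346]] [-0.24921963 -0.20117136  1.1420507 ]
top [[387.24749837   0.         279.96472364]
 [  0.         387.24749837 211.47148727]
 [  0.           0.           1.        ]] [[ 0.02560256 -0.99943241 -0.02189461]
 [-0.99253802 -0.02280182 -0.1197846 ]
 [ 0.11921737  0.02479802 -0.99255845]] [-0.02407232  0.51661569  0.74258675]
wrist [[325.1922621    0.         279.20408471]
 [  0.         325.1922621  206.20631021]
 [  0.           0.           1.        ]] [[ 0.32403684 -0.94603932 -0.00312013]
 [-0.89644998 -0.30810202  0.31851308]
 [-0.30228721 -0.10041294 -0.94791333]] [-0.67263453 -0.04076072  0.38092066]
```

View pics/scene0.png

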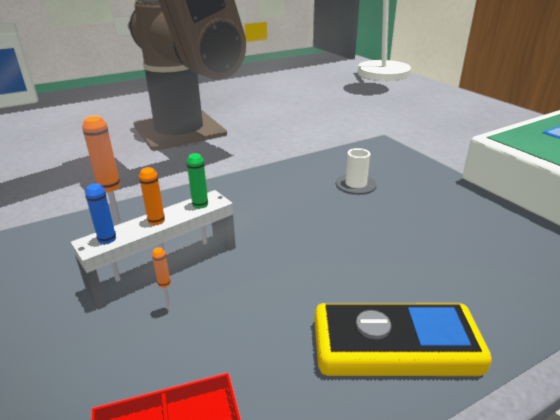

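View pics/top0.png

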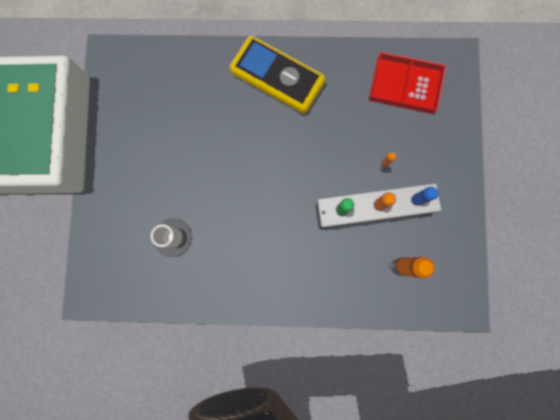

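View pics/wrist0.png

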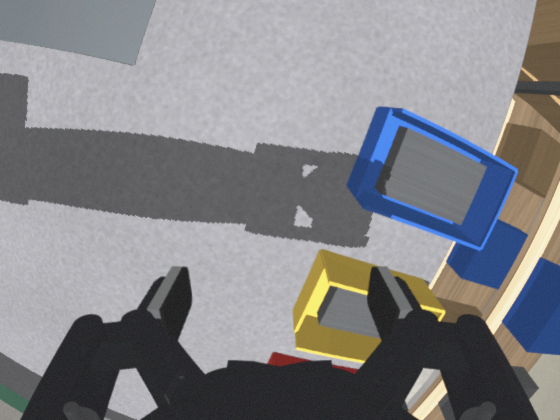

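The orange driver in the rack's middle hole is the one wanted (scene 152,195; top 388,201). The big orange (scene 102,150; top 420,267) and the small one (scene 161,265; top 388,160) are look-alikes. The stand is at scene (357,170), top (168,237).

```bash
cat > h.py <<'E'
import numpy as np,cv2
from plant import *
def ray(c,u,v):
    K=c['intrinsics'];d=np.array([(u-K[0,2])/K[0,0],(v-K[1,2])/K[1,1],1]);R=c['R']
    return -R.T@c['t'],R.T@d
def onz(c,u,v,z):
    o,d=ray(c,u,v);return o+d*(z-o[2])/d[2]
def tri(r):
    A=0;b=0
    for o,d in r:
        d=d/np.linalg.norm(d);P=np.eye(3)-np.outer(d,d);A=A+P;b=b+P@o
    return np.linalg.solve(A,b)
def proj(c,X):
    p=c['intrinsics']@(c['R']@np.array(X)+c['t']);return p[:2]/p[2]
def blobs(c,lo,hi,roi=None,amin=30):
    h=cv2.cvtColor(c['frame'],cv2.COLOR_RGB2HSV);m=cv2.inRange(h,lo,hi)
    n,l,s,ce=cv2.connectedComponentsWithStats(m)
    return [(s[i],ce[i]) for i in range(1,n) if s[i][4]>=amin],m
E
python3 - <<'E'
from h import *
for n in('scene','top'):
    c=read_camera(n);print(n,'cam',-c['R'].T@c['t'])
    for k,lo,hi in(('o',(5,150,60),(16,255,255)),('b',(105,150,60),(125,255,255)),('g',(55,150,50),(75,255,255)),('w',(0,0,150),(180,50,255))):
        for s,ce in blobs(c,lo,hi)[0]:
            if s[4]<5000: print(k,s,ce.round(1),onz(c,*ce,.125).round(4),onz(c,*ce,.07).round(4))
for n,x0,y0,x1,y1,f in(('top',140,205,205,265,4),('scene',320,130,400,210,4),('top',310,175,450,235,4)):
    c=read_camera(n);im=c['frame'][y0:y1,x0:x1,::-1]
    cv2.imwrite(f'pics/c_{n}{x0}.png',cv2.resize(im,None,fx=f,fy=f,interpolation=0))
E
```

```text
scene cam [ 1.06787104 -0.29184961  0.42583493]
o [471   0  26  38 231] [482.   19.3] [-0.2192  1.3519  0.125 ] [-0.4545  1.6524  0.07  ]
o [501   0  32  35 289] [515.1  14.9] [-0.2208  1.5555  0.125 ] [-0.4564  1.8932  0.07  ]
o [550   5  10  13  40] [554.8  11.9] [-0.1809  1.763   0.125 ] [-0.4093  2.1387  0.07  ]
o [526  17   9  16  37] [529.2  24.6] [-0.042  1.397  0.125] [-0.2449  1.7058  0.07  ]
o [519  22   8  16  37] [521.6  29.7] [0.0092 1.283  0.125 ] [-0.1843  1.5709  0.07  ]
o [540  22  20  55 290] [550.   46.7] [0.2331 1.1089 0.125 ] [0.0805 1.3649 0.07  ]
o [496  25  22  39 151] [507.8  43.4] [0.1355 1.0443 0.125 ] [-0.0349  1.2886  0.07  ]
o [482  42  15  18  68] [486.5  49.6] [0.1591 0.9177 0.125 ] [-0.007   1.1388  0.07  ]
o [465  57   5  13  37] [467.2  63.5] [0.2457 0.7368 0.125 ] [0.0954 0.9249 0.07  ]
o [474  62  14  25  88] [479.4  72.7] [0.325  0.6898 0.125 ] [0.1892 0.8693 0.07  ]
o [489  65  10  11  31] [493.7  70.8] [0.3316 0.7345 0.125 ] [0.197  0.9221 0.07  ]
o [465  75   9  11  34] [469.   80.5] [0.3602 0.6125 0.125 ] [0.2309 0.7778 0.07  ]
o [529  74  15
[... 4842 characters left out ...]
3916  0.07  ]
w [483 359  17  17  98] [490.9 366.6] [ 0.2556 -0.3689  0.125 ] [ 0.2418 -0.3966  0.07  ]
w [503 363   8   9  36] [506.7 366.9] [ 0.256  -0.3948  0.125 ] [ 0.2423 -0.4245  0.07  ]
w [  0 367  17  22 117] [  8.7 377.4] [0.2127 0.4376 0.125 ] [0.1954 0.4758 0.07  ]
w [195 381  14   7  63] [201.4 384.6] [0.2116 0.1099 0.125 ] [0.1942 0.1214 0.07  ]
w [ 22 385  12  14 103] [ 28.2 392.1] [0.1902 0.4016 0.125 ] [0.171  0.4369 0.07  ]
w [311 397  46  23 623] [333.2 408.2] [ 0.1817 -0.1098  0.125 ] [ 0.1618 -0.1163  0.07  ]
w [170 405   9   7  36] [174.4 407.8] [0.1735 0.153  0.125 ] [0.153 0.168 0.07 ]
w [ 65 410   9   9  40] [ 68.9 413.8] [0.158  0.3293 0.125 ] [0.1363 0.3587 0.07  ]
```

View pics/c_top310.png

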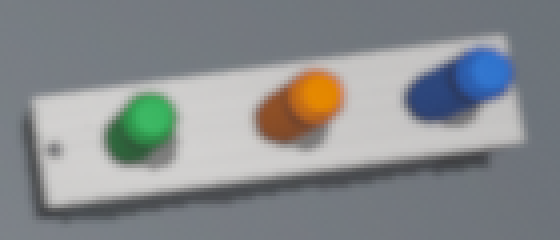

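View pics/c_top140.png

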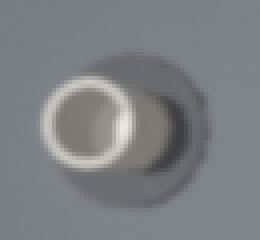

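View pics/c_scene320.png

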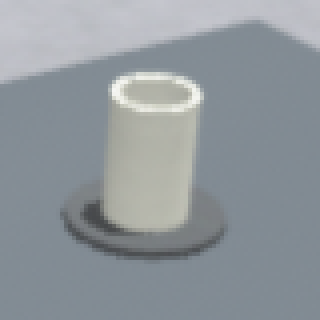

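```bash
python3 - <<'E'
from h import *
T=read_camera('top');S=read_camera('scene')
for n,u,v,z in(('o',388.7,198.7,.16),('g',347,204.7,.16),('b',430.2,193,.16),('rim',161.2,235.2,.07),('foot',172,237,.006)):print(n,onz(T,u,v,z).round(4))
print('rim S',onz(S,358.3,152.3,.07).round(4), tri([ray(S,358.3,152.3),ray(T,161.2,235.2)]).round(4))
P=lambda t,s:tri([ray(T,*t),ray(S,*s)]).round(4)
print('o mid tri',P((383.5,201.9),(151.8,197)))
# all-orange handle incl. dome: dome top pixel scene
print('o top',P((388.7,198.7),(149,173)),'big top',P((424,267),(95,123)),'small',P((390.5,157),(158.7,252)))
s=get_state();from scipy.spatial.transform import Rotation as Ro
R=Ro.from_quat(s['tcp_rot']).as_matrix();print(R.round(3))
print(s['eef_pos'], s['time'])
E
```

```text
o [ 0.527  -0.1944  0.16  ]
g [ 0.5154 -0.1256  0.16  ]
b [ 0.5381 -0.2628  0.16  ]
rim [0.4619 0.2113 0.07  ]
foot [0.462  0.2099 0.006 ]
rim S [0.4601 0.2139 0.07  ] [0.4622 0.2114 0.0712]
o mid tri [ 0.527  -0.1944  0.1238]
o top [ 0.5272 -0.1932  0.1603] big top [ 0.4171 -0.2346  0.2019] small [ 0.6153 -0.2144  0.096 ]
[[ 0.325 -0.946  0.   ]
 [-0.946 -0.325  0.   ]
 [-0.    -0.    -1.   ]]
[ 0.21925684 -0.63837855  0.40470148] 0.5
```

```bash
python3 -m jog '[{"z":-30,"grip":0.4},{"x":-20,"y":-27.2},{"x":-20,"y":-27.2},{"x":-20,"y":-27.2},{"x":-20,"y":-27.2},{"x":-20,"y":-27.2},{"x":-20,"y":-27.2},{"x":-20,"y":-27.2}]' 40; python3 -m jog '[{"x":-20,"y":-27.2},{"x":-20,"y":-27.2},{"x":-20,"y":-27.2},{"x":-20,"y":-27.2},{"x":-20,"y":-27.2},{"x":-20,"y":-27.2},{"x":-20,"y":-27.2},{"x":-20,"y":-27.2}]'; python3 -m jog '[{"x":-20,"y":-27.2},{"rz":-7},{"rz":-7},{"rz":-7},{"rz":-7},{"rz":-7},{"rz":-7},{"rz":-7}]';python3 -m jog '[{"rz":-7},{"rz":-7},{"rz":-7},{"rz":-7},{"rz":-3.4},{"z":0},{"z":0}]'
python3 - <<'E'
from h import *
from scipy.spatial.transform import Rotation as Ro
s=get_state();R=Ro.from_quat(s['tcp_rot']).as_matrix();print(R.round(4),s['qpos'],s['opening'])
d=np.array([.527,-.1945,.285])-s['eef_pos'];print('tool shift mm',(R.T@d*1000).round(1))
c=read_camera('wrist');cv2.imwrite('pics/wrist1.png',c['frame'][:,:,::-1])
c=read_camera('scene');cv2.imwrite('pics/scene1.png',c['frame'][:,:,::-1])
E
```

```text
[[ 0.3248 -0.9458  0.    ]
 [-0.9458 -0.3248  0.    ]
 [-0.     -0.     -1.    ]] [-1.39001340e+00  2.86309288e-01  1.57673170e+00  4.57115092e-05
  1.27858789e+00 -1.49996568e-01] 0.9999170514334658
tool shift mm [-319.9 -435.2  119.7]$[0]: bad value
$[0]: bad value
$[0]: bad value
$[0]: bad value
```

```bash
python3 -m jog '[{"grip":0.4,"x":0,"y":0,"z":-30,"rx":0,"ry":0,"rz":0}]' 40; python3 -m jog '[{"grip":0.4,"x":-20,"y":-27.2,"z":0,"rx":0,"ry":0,"rz":0}]'; python3 -m jog
```

```text
time: 0.68
eef_pos: [0.219, -0.6374, 0.427]
tcp_rot: [0.814, -0.581, -0.005, -0.005]
contact_force: [0.5, 0.1, -0.6]
opening: 0.886
time: 0.77
eef_pos: [0.236, -0.6138, 0.4395]
tcp_rot: [0.813, -0.583, 0.003, 0.004]
contact_force: [-0.1, -0.1, 2.4]
opening: 0.747invalid input
```

All seven keys are needed in each row.

```bash
python3 -m jog '[{"grip":0.4,"x":-20,"y":-27.2,"z":0,"rx":0,"ry":0,"rz":0},{"grip":0.4,"x":-20,"y":-27.2,"z":0,"rx":0,"ry":0,"rz":0},{"grip":0.4,"x":-20,"y":-27.2,"z":0,"rx":0,"ry":0,"rz":0},{"grip":0.4,"x":-20,"y":-27.2,"z":0,"rx":0,"ry":0,"rz":0},{"grip":0.4,"x":-20,"y":-27.2,"z":0,"rx":0,"ry":0,"rz":0},{"grip":0.4,"x":-20,"y":-27.2,"z":0,"rx":0,"ry":0,"rz":0},{"grip":0.4,"x":-20,"y":-27.2,"z":0,"rx":0,"ry":0,"rz":0},{"grip":0.4,"x":-20,"y":-27.2,"z":0,"rx":0,"ry":0,"rz":0}]'
python3 -m jog '[{"grip":0.4,"x":-20,"y":-27.2,"z":0,"rx":0,"ry":0,"rz":0},{"grip":0.4,"x":-20,"y":-27.2,"z":0,"rx":0,"ry":0,"rz":0},{"grip":0.4,"x":-20,"y":-27.2,"z":0,"rx":0,"ry":0,"rz":0},{"grip":0.4,"x":-20,"y":-27.2,"z":0,"rx":0,"ry":0,"rz":0},{"grip":0.4,"x":-20,"y":-27.2,"z":0,"rx":0,"ry":0,"rz":0},{"grip":0.4,"x":-20,"y":-27.2,"z":0,"rx":0,"ry":0,"rz":0},{"grip":0.4,"x":-20,"y":-27.2,"z":0,"rx":0,"ry":0,"rz":0},{"grip":0.4,"x":0,"y":0,"z":0,"rx":0,"ry":0,"rz":0}]'
python3 -m jog '[{"grip":0.4,"x":0,"y":0,"z":0,"rx":0,"ry":0,"rz":-7},{"grip":0.4,"x":0,"y":0,"z":0,"rx":0,"ry":0,"rz":-7},{"grip":0.4,"x":0,"y":0,"z":0,"rx":0,"ry":0,"rz":-7},{"grip":0.4,"x":0,"y":0,"z":0,"rx":0,"ry":0,"rz":-7},{"grip":0.4,"x":0,"y":0,"z":0,"rx":0,"ry":0,"rz":-7},{"grip":0.4,"x":0,"y":0,"z":0,"rx":0,"ry":0,"rz":-7},{"grip":0.4,"x":0,"y":0,"z":0,"rx":0,"ry":0,"rz":-7},{"grip":0.4,"x":0,"y":0,"z":0,"rx":0,"ry":0,"rz":-7}]'
python3 -m jog '[{"grip":0.4,"x":0,"y":0,"z":0,"rx":0,"ry":0,"rz":-7},{"grip":0.4,"x":0,"y":0,"z":0,"rx":0,"ry":0,"rz":-7},{"grip":0.4,"x":0,"y":0,"z":0,"rx":0,"ry":0,"rz":-7},{"grip":0.4,"x":0,"y":0,"z":0,"rx":0,"ry":0,"rz":-3.4},{"grip":0.4,"x":0,"y":0,"z":0,"rx":0,"ry":0,"rz":0},{"grip":0.4,"x":0,"y":0,"z":0,"rx":0,"ry":0,"rz":0},{"grip":0.4,"x":0,"y":0,"z":0,"rx":0,"ry":0,"rz":0}]'
cat > st.py <<'E'
from h import *
import sys
from scipy.spatial.transform import Rotation as Ro
s=get_state();R=Ro.from_quat(s['tcp_rot']).as_matrix();print(s['time'],s['eef_pos'].round(4),R.round(4).tolist(),s['qpos'].round(2),s['opening'],s['contact_force'].round(2))
d=np.array(eval(sys.argv[1]))-s['eef_pos'];print('tool shift mm',(R.T@d*1000).round(1))
for n in sys.argv[3:]:
    c=read_camera(n);cv2.imwrite(f'pics/{n}{sys.argv[2]}.png',c['frame'][:,:,::-1])
E
python3 st.py '[.527,-.1945,.285]' 1 scene wrist top
```

```text
time: 1.43
eef_pos: [0.393, -0.3871, 0.435]
tcp_rot: [0.814, -0.581, 0.0, 0.0]
contact_force: [0.7, -0.3, 0.4]
opening: 0.6
time: 2.1
eef_pos: [0.5289, -0.1903, 0.435]
tcp_rot: [0.815, -0.579, 0.0, -0.001]
contact_force: [-0.1, -0.3, -0.0]
opening: 0.601
time: 2.77
eef_pos: [0.5266, -0.1948, 0.4348]
tcp_rot: [0.992, -0.128, 0.0, 0.0]
contact_force: [0.1, 0.3, -0.9]
opening: 0.604
time: 3.35
eef_pos: [0.5268, -0.1946, 0.4348]
tcp_rot: [0.997, 0.081, 0.0, 0.0]
contact_force: [0.7, -1.0, -0.1]
opening: 0.6
3.35 [ 0.5268 -0.1946  0.4348] [[0.987, 0.1609, 0.0], [0.1609, -0.987, -0.0001], [0.0, 0.0001, -1.0]] [-0.53  0.01  1.83 -0.    1.3  -0.7 ] 0.5998127511095297 [ 0.66 -0.96 -0.11]
tool shift mm [ 2.000e-01 -1.000e-01  1.498e+02]
```

View pics/wrist1.png

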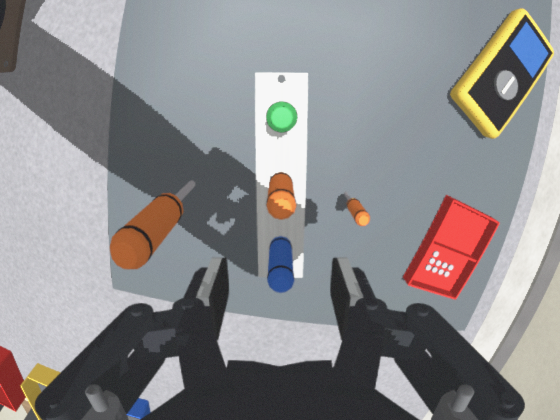

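View pics/scene1.png

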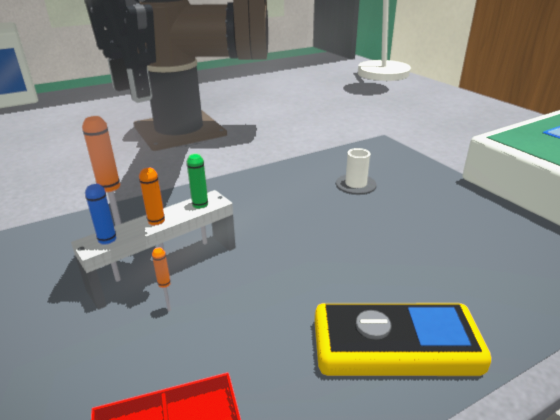

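Wrist view: the orange handle (282,200) lies midway between the fingers (columns 222 and 340), with the row along the tool's y. I'm descending.

```bash
python3 -m jog '[{"grip":0.4,"x":0,"y":0,"z":25,"rx":0,"ry":0,"rz":0},{"grip":0.4,"x":0,"y":0,"z":25,"rx":0,"ry":0,"rz":0},{"grip":0.4,"x":0,"y":0,"z":20,"rx":0,"ry":0,"rz":0},{"grip":0.4,"x":0,"y":0,"z":20,"rx":0,"ry":0,"rz":0},{"grip":0.4,"x":0,"y":0,"z":10,"rx":0,"ry":0,"rz":0},{"grip":0.4,"x":0,"y":0,"z":10,"rx":0,"ry":0,"rz":0},{"grip":0.4,"x":0,"y":0,"z":0,"rx":0,"ry":0,"rz":0}]'; python3 st.py '[.527,-.1945,.285]' 2 wrist scene
```

```text
time: 4.08
eef_pos: [0.5265, -0.1942, 0.3227]
tcp_rot: [0.997, 0.081, -0.001, -0.001]
contact_force: [-0.2, 0.1, 0.1]
opening: 0.598
4.0833 [ 0.5265 -0.1942  0.3227] [[0.9867, 0.1623, -0.003], [0.1623, -0.9867, 0.0018], [-0.0027, -0.0022, -1.0]] [-0.53  0.12  1.93 -0.    1.1  -0.7 ] 0.5980091477666397 [-0.2   0.11  0.12]
tool shift mm [ 0.5  0.5 37.7]
```

View pics/wrist2.png

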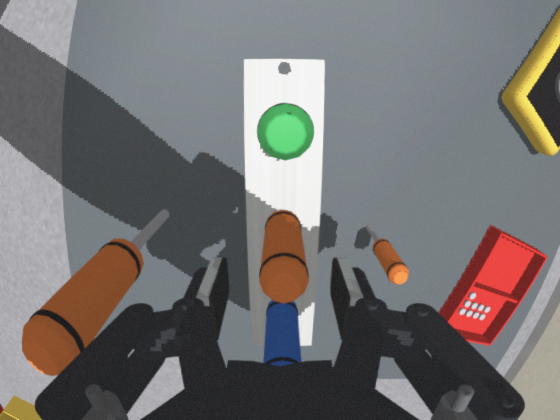

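View pics/scene2.png

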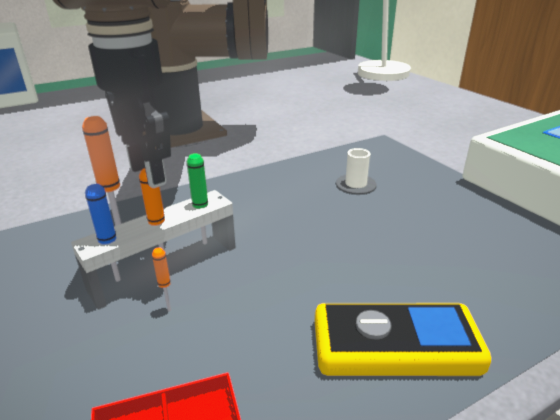

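The handle (283,260) is between the fingers, with the blue and green handles clear. I'll go down the rest and close.

```bash
python3 -m jog '[{"grip":0.4,"x":0,"y":0,"z":15,"rx":0,"ry":0,"rz":0},{"grip":0.4,"x":0,"y":0,"z":15,"rx":0,"ry":0,"rz":0},{"grip":0.4,"x":0,"y":0,"z":8,"rx":0,"ry":0,"rz":0},{"grip":0.4,"x":0,"y":0,"z":0,"rx":0,"ry":0,"rz":0},{"grip":0.4,"x":0,"y":0,"z":0,"rx":0,"ry":0,"rz":0}]'; python3 -m jog '[{"grip":0.7,"x":0,"y":0,"z":0,"rx":0,"ry":0,"rz":0},{"grip":0.8,"x":0,"y":0,"z":0,"rx":0,"ry":0,"rz":0},{"grip":1,"x":0,"y":0,"z":0,"rx":0,"ry":0,"rz":0},{"grip":1,"x":0,"y":0,"z":0,"rx":0,"ry":0,"rz":0},{"grip":1,"x":0,"y":0,"z":0,"rx":0,"ry":0,"rz":0},{"grip":1,"x":0,"y":0,"z":0,"rx":0,"ry":0,"rz":0},{"grip":1,"x":0,"y":0,"z":0,"rx":0,"ry":0,"rz":0},{"grip":1,"x":0,"y":0,"z":0,"rx":0,"ry":0,"rz":0}]' 40; python3 st.py '[.527,-.1945,.285]' 3 wrist scene
```

```text
time: 4.6
eef_pos: [0.5272, -0.1945, 0.2873]
tcp_rot: [0.997, 0.082, 0.0, 0.0]
contact_force: [0.7, -0.6, 0.2]
opening: 0.598
time: 5.27
eef_pos: [0.5274, -0.1946, 0.2881]
tcp_rot: [0.997, 0.082, 0.001, 0.001]
contact_force: [-0.5, 0.9, 5.9]
opening: 0.269
5.2667 [ 0.5274 -0.1946  0.2881] [[0.9867, 0.1625, 0.0021], [0.1625, -0.9867, -0.0012], [0.0019, 0.0015, -1.0]] [-0.53  0.17  1.95  0.    1.03 -0.7 ] 0.26916907933531975 [-0.54  0.87  5.86]
tool shift mm [-0.4 -0.2  3.1]
```

View pics/wrist3.png

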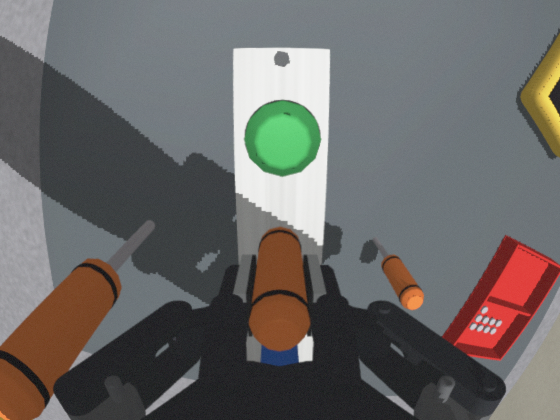

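Gripped at 0.27 (about 23 mm). Now straight up.

```bash
python3 -m jog '[{"grip":1,"x":0,"y":0,"z":-8,"rx":0,"ry":0,"rz":0},{"grip":1,"x":0,"y":0,"z":-12,"rx":0,"ry":0,"rz":0},{"grip":1,"x":0,"y":0,"z":-15,"rx":0,"ry":0,"rz":0},{"grip":1,"x":0,"y":0,"z":-15,"rx":0,"ry":0,"rz":0},{"grip":1,"x":0,"y":0,"z":-20,"rx":0,"ry":0,"rz":0},{"grip":1,"x":0,"y":0,"z":-20,"rx":0,"ry":0,"rz":0},{"grip":1,"x":0,"y":0,"z":0,"rx":0,"ry":0,"rz":0}]' 50;  python3 st.py '[.527,-.1945,.285]' 4 scene
python3 -m jog '[{"grip":1,"x":0,"y":0,"z":-20,"rx":0,"ry":0,"rz":0},{"grip":1,"x":0,"y":0,"z":-25,"rx":0,"ry":0,"rz":0},{"grip":1,"x":0,"y":0,"z":-25,"rx":0,"ry":0,"rz":0},{"grip":1,"x":0,"y":0,"z":-25,"rx":0,"ry":0,"rz":0},{"grip":1,"x":0,"y":0,"z":-15,"rx":0,"ry":0,"rz":0},{"grip":1,"x":0,"y":0,"z":0,"rx":0,"ry":0,"rz":0},{"grip":1,"x":0,"y":0,"z":0,"rx":0,"ry":0,"rz":0}]';  python3 st.py '[.462,.211,.485]' 5 scene top
```

```text
time: 5.95
eef_pos: [0.5277, -0.1948, 0.382]
tcp_rot: [0.997, 0.082, 0.004, 0.002]
contact_force: [-0.2, 0.2, 0.5]
opening: 0.266
5.95 [ 0.5277 -0.1948  0.382 ] [[0.9867, 0.1626, 0.0074], [0.1627, -0.9867, -0.0044], [0.0066, 0.0055, -1.0]] [-0.53  0.06  1.88  0.    1.2  -0.7 ] 0.2659011106196589 [-0.25  0.23  0.47]
tool shift mm [-1.3 -0.9 97. ]
time: 6.58
eef_pos: [0.5268, -0.1943, 0.4858]
tcp_rot: [0.997, 0.082, -0.0, -0.0]
contact_force: [0.2, 0.1, -1.7]
opening: 0.271
6.5833 [ 0.5268 -0.1943  0.4858] [[0.9867, 0.1625, -0.0006], [0.1625, -0.9867, 0.0003], [-0.0005, -0.0004, -1.0]] [-0.53 -0.02  1.77 -0.    1.39 -0.7 ] 0.27062144693295603 [ 0.21  0.09 -1.66]
tool shift mm [   1.9 -410.5    1. ]
```

View pics/scene5.png

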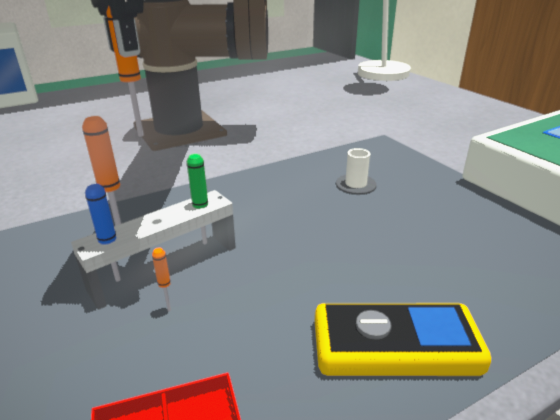

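View pics/scene4.png

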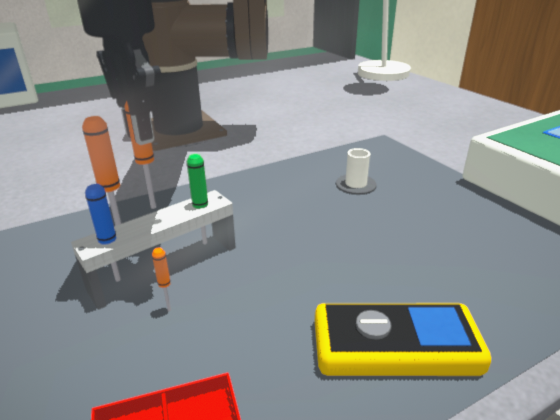

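The driver is out, hanging vertical (tip at 140,136), and blue (101,215) and green (198,182) are still standing. Carrying it over to the stand.

```bash
python3 -m jog '[{"grip":1,"x":0,"y":-15,"z":0,"rx":0,"ry":0,"rz":0},{"grip":1,"x":0,"y":-28,"z":0,"rx":0,"ry":0,"rz":0},{"grip":1,"x":0,"y":-28,"z":0,"rx":0,"ry":0,"rz":0},{"grip":1,"x":0,"y":-28,"z":0,"rx":0,"ry":0,"rz":0},{"grip":1,"x":0,"y":-28,"z":0,"rx":0,"ry":0,"rz":0},{"grip":1,"x":0,"y":-28,"z":0,"rx":0,"ry":0,"rz":0},{"grip":1,"x":0,"y":-28,"z":0,"rx":0,"ry":0,"rz":0},{"grip":1,"x":0,"y":-28,"z":0,"rx":0,"ry":0,"rz":0}]'
python3 -m jog '[{"grip":1,"x":0,"y":-28,"z":0,"rx":0,"ry":0,"rz":0},{"grip":1,"x":0,"y":-28,"z":0,"rx":0,"ry":0,"rz":0},{"grip":1,"x":0,"y":-28,"z":0,"rx":0,"ry":0,"rz":0},{"grip":1,"x":0,"y":-28,"z":0,"rx":0,"ry":0,"rz":0},{"grip":1,"x":0,"y":-28,"z":0,"rx":0,"ry":0,"rz":0},{"grip":1,"x":0,"y":-28,"z":0,"rx":0,"ry":0,"rz":0},{"grip":1,"x":2,"y":-20,"z":0,"rx":0,"ry":0,"rz":0},{"grip":1,"x":0,"y":-10,"z":0,"rx":0,"ry":0,"rz":0}]'
python3 -m jog '[{"grip":1,"x":0,"y":-1.5,"z":0,"rx":0,"ry":0,"rz":0},{"grip":1,"x":0,"y":0,"z":0,"rx":0,"ry":0,"rz":0},{"grip":1,"x":0,"y":0,"z":0,"rx":0,"ry":0,"rz":0}]'
python3 st.py '[.462,.211,.485]' 6 scene top wrist
```

```text
time: 7.35
eef_pos: [0.4917, 0.0157, 0.4848]
tcp_rot: [0.997, 0.082, -0.002, -0.001]
contact_force: [-0.4, -0.1, -0.6]
opening: 0.264
time: 8.02
eef_pos: [0.4612, 0.2119, 0.4849]
tcp_rot: [0.997, 0.083, -0.002, -0.0]
contact_force: [0.1, -0.2, -0.2]
opening: 0.271
time: 8.27
eef_pos: [0.4622, 0.2104, 0.4861]
tcp_rot: [0.997, 0.081, -0.001, 0.0]
contact_force: [-0.6, -0.6, -1.0]
opening: 0.27
8.2667 [0.4622 0.2104 0.4861] [[0.9868, 0.162, -0.001], [0.162, -0.9868, -0.0008], [-0.0011, 0.0006, -1.0]] [ 0.23 -0.14  1.88 -0.    1.4   0.06] 0.27042003523771707 [-0.6  -0.58 -0.98]
tool shift mm [-0.1 -0.6  1.1]
```

View pics/scene6.png

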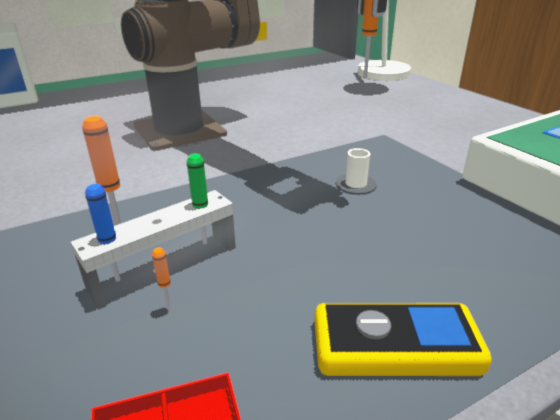

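View pics/wrist6.png

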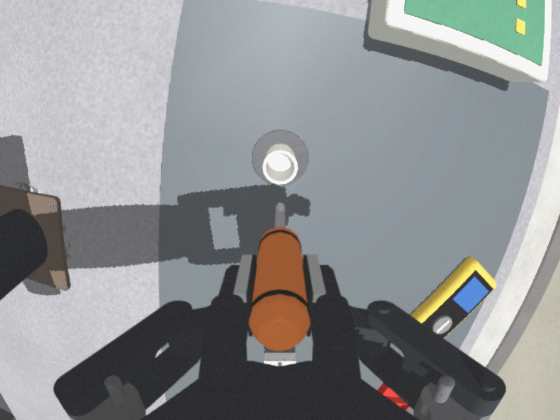

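View pics/top6.png

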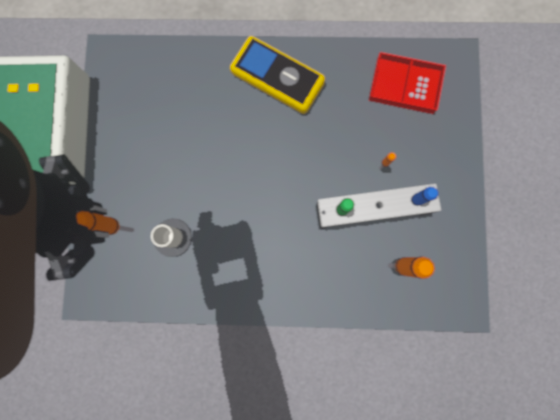

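Driver hangs above the stand; tip at scene (367,81), top (132,229). Measuring the tip.

```bash
python3 - <<'E'
from h import *
T=read_camera('top');S=read_camera('scene')
print(proj(T,[.462,.2105,.2145]),proj(S,[.462,.2105,.2145]))
print(tri([ray(T,132.5,229),ray(S,367,81)]))
a=cv2.resize(T['frame'][205:260,70:205,::-1],None,fx=4,fy=4,interpolation=0)
b=cv2.resize(S['frame'][0:200,310:410,::-1],None,fx=3,fy=3,interpolation=0)
cv2.imwrite('pics/t7.png',a);cv2.imwrite('pics/s7.png',b)
E
```

```text
[130.75758783 229.56737371] [364.50550714  76.66607577]
[0.46441999 0.21273836 0.20664894]
```

View pics/t7.png

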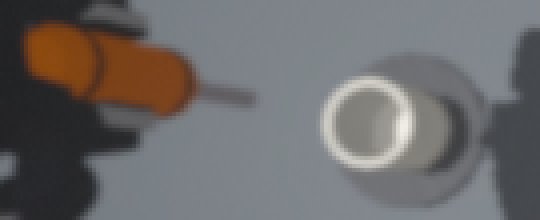

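View pics/s7.png

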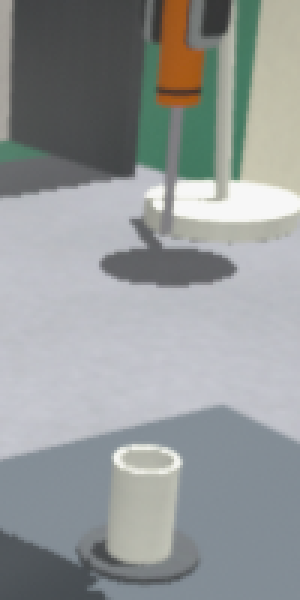

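Tip measures within about 3 mm of the stand's axis (14 mm clearance), at z ≈ 0.212. Lowering to the mouth first.

```bash
python3 -m jog '[{"grip":1,"x":0,"y":0,"z":10,"rx":0,"ry":0,"rz":0},{"grip":1,"x":0,"y":0,"z":20,"rx":0,"ry":0,"rz":0},{"grip":1,"x":0,"y":0,"z":20,"rx":0,"ry":0,"rz":0},{"grip":1,"x":0,"y":0,"z":20,"rx":0,"ry":0,"rz":0},{"grip":1,"x":0,"y":0,"z":20,"rx":0,"ry":0,"rz":0},{"grip":1,"x":0,"y":0,"z":20,"rx":0,"ry":0,"rz":0},{"grip":1,"x":0,"y":0,"z":15,"rx":0,"ry":0,"rz":0},{"grip":1,"x":0,"y":0,"z":0,"rx":0,"ry":0,"rz":0}]'
python3 -m jog '[{"grip":1,"x":0,"y":0,"z":0,"rx":0,"ry":0,"rz":0}]'
python3 st.py '[.462,.211,.28]' 8
python3 - <<'E'
from h import *
T=read_camera('top');S=read_camera('scene')
cv2.imwrite('pics/t8.png',cv2.resize(T['frame'][195:260,70:205,::-1],None,fx=4,fy=4,interpolation=0));cv2.imwrite('pics/s8.png',cv2.resize(S['frame'][60:210,310:410,::-1],None,fx=4,fy=4,interpolation=0))
E
```

```text
time: 9.18
eef_pos: [0.4609, 0.2104, 0.3569]
tcp_rot: [0.997, 0.081, -0.004, 0.001]
contact_force: [-0.2, -0.0, -1.2]
opening: 0.268
time: 9.27
eef_pos: [0.4619, 0.2107, 0.3605]
tcp_rot: [0.997, 0.081, -0.001, 0.0]
contact_force: [-0.2, 0.1, -0.3]
opening: 0.266
9.2667 [0.4619 0.2107 0.3605] [[0.9868, 0.1622, -0.0027], [0.1622, -0.9868, -0.0006], [-0.0028, 0.0002, -1.0]] [ 0.23 -0.04  2.02 -0.    1.16  0.07] 0.2660102624439138 [-0.24  0.09 -0.33]
tool shift mm [ 0.3 -0.3 80.5]
```

View pics/t8.png

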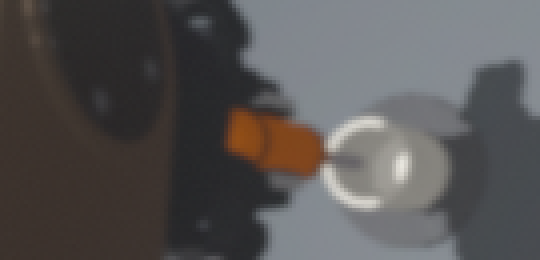

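View pics/s8.png

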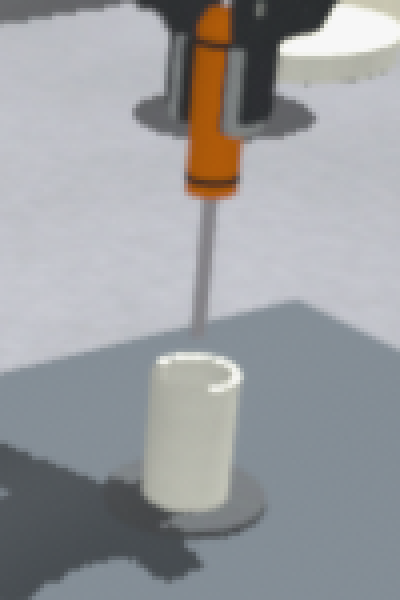

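The tip is over the middle of the mouth in both views (top tip 360,163 against rim centre 370,163; scene columns 198 against 197). I'll go in.

```bash
python3 -m jog '[{"grip":1,"x":0,"y":0,"z":10,"rx":0,"ry":0,"rz":0},{"grip":1,"x":0,"y":0,"z":12,"rx":0,"ry":0,"rz":0},{"grip":1,"x":0,"y":0,"z":12,"rx":0,"ry":0,"rz":0},{"grip":1,"x":0,"y":0,"z":12,"rx":0,"ry":0,"rz":0},{"grip":1,"x":0,"y":0,"z":12,"rx":0,"ry":0,"rz":0},{"grip":1,"x":0,"y":0,"z":8,"rx":0,"ry":0,"rz":0},{"grip":1,"x":0,"y":0,"z":0,"rx":0,"ry":0,"rz":0},{"grip":1,"x":0,"y":0,"z":0,"rx":0,"ry":0,"rz":0}]'
for i in 1; do python3 -m jog '[{"grip":1,"x":0,"y":0,"z":3,"rx":0,"ry":0,"rz":0},{"grip":1,"x":0,"y":0,"z":2,"rx":0,"ry":0,"rz":0},{"grip":1,"x":0,"y":0,"z":0,"rx":0,"ry":0,"rz":0},{"grip":1,"x":0,"y":0,"z":0,"rx":0,"ry":0,"rz":0}]'; done
python3 st.py '[.462,.211,.28]' 9 wrist
python3 - <<'E'
from h import *
S=read_camera('scene')
cv2.imwrite('pics/s9.png',cv2.resize(S['frame'][60:210,310:410,::-1],None,fx=4,fy=4,interpolation=0))
E
```

```text
time: 10.03
eef_pos: [0.462, 0.211, 0.2948]
tcp_rot: [0.997, 0.082, -0.001, 0.0]
contact_force: [0.3, -0.5, -0.7]
opening: 0.264
time: 10.37
eef_pos: [0.4623, 0.211, 0.291]
tcp_rot: [0.997, 0.082, 0.0, -0.0]
contact_force: [-0.1, -0.0, -1.0]
opening: 0.267
10.3667 [0.4623 0.211  0.291 ] [[0.9867, 0.1625, 0.0006], [0.1625, -0.9867, 0.0001], [0.0006, -0.0, -1.0]] [ 0.23  0.05  2.07 -0.    1.02  0.07] 0.26666741675571715 [-0.07 -0.05 -0.95]
tool shift mm [-0.3 -0.  11. ]
```

View pics/s9.png

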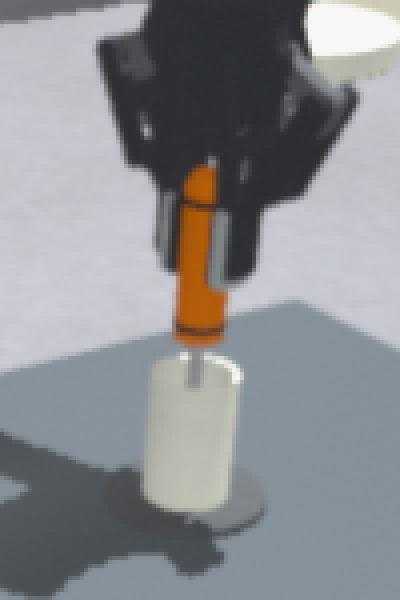

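Inside the tube, the handle's lower end is about 15 mm above the rim. Creeping down until the floor is felt.

```bash
python3 -m jog '[{"grip":1,"x":0,"y":0,"z":2,"rx":0,"ry":0,"rz":0},{"grip":1,"x":0,"y":0,"z":2,"rx":0,"ry":0,"rz":0},{"grip":1,"x":0,"y":0,"z":2,"rx":0,"ry":0,"rz":0},{"grip":1,"x":0,"y":0,"z":0,"rx":0,"ry":0,"rz":0},{"grip":1,"x":0,"y":0,"z":0,"rx":0,"ry":0,"rz":0}]'
python3 -m jog '[{"grip":1,"x":0,"y":0,"z":1.5,"rx":0,"ry":0,"rz":0},{"grip":1,"x":0,"y":0,"z":0,"rx":0,"ry":0,"rz":0},{"grip":1,"x":0,"y":0,"z":0,"rx":0,"ry":0,"rz":0}]'
python3 -m jog '[{"grip":1,"x":0,"y":0,"z":1.5,"rx":0,"ry":0,"rz":0},{"grip":1,"x":0,"y":0,"z":0,"rx":0,"ry":0,"rz":0},{"grip":1,"x":0,"y":0,"z":0,"rx":0,"ry":0,"rz":0}]'
```

```text
time: 10.88
eef_pos: [0.4621, 0.211, 0.2844]
tcp_rot: [0.997, 0.082, -0.0, 0.0]
contact_force: [0.4, -0.3, -0.9]
opening: 0.267
time: 11.13
eef_pos: [0.4622, 0.211, 0.2831]
tcp_rot: [0.997, 0.082, -0.0, 0.0]
contact_force: [-0.1, 0.3, -0.4]
opening: 0.266
time: 11.38
eef_pos: [0.4622, 0.211, 0.2816]
tcp_rot: [0.997, 0.082, -0.0, 0.0]
contact_force: [0.3, -0.0, -0.1]
opening: 0.267
```

```bash
python3 -m jog '[{"grip":1,"x":0,"y":0,"z":1.5,"rx":0,"ry":0,"rz":0},{"grip":1,"x":0,"y":0,"z":0,"rx":0,"ry":0,"rz":0},{"grip":1,"x":0,"y":0,"z":0,"rx":0,"ry":0,"rz":0}]'
python3 -m jog '[{"grip":1,"x":0,"y":0,"z":1,"rx":0,"ry":0,"rz":0},{"grip":1,"x":0,"y":0,"z":0,"rx":0,"ry":0,"rz":0},{"grip":1,"x":0,"y":0,"z":0,"rx":0,"ry":0,"rz":0}]'
```

```text
time: 11.63
eef_pos: [0.4621, 0.211, 0.2801]
tcp_rot: [0.997, 0.082, -0.0, 0.0]
contact_force: [0.9, -0.1, -1.0]
opening: 0.265
time: 11.88
eef_pos: [0.4622, 0.211, 0.2792]
tcp_rot: [0.997, 0.082, -0.0, -0.0]
contact_force: [-0.0, -0.3, -1.2]
opening: 0.268
```

```bash
python3 -m jog '[{"grip":1,"x":0,"y":0,"z":1,"rx":0,"ry":0,"rz":0},{"grip":1,"x":0,"y":0,"z":0,"rx":0,"ry":0,"rz":0},{"grip":1,"x":0,"y":0,"z":0,"rx":0,"ry":0,"rz":0}]'
python3 -m jog '[{"grip":1,"x":0,"y":0,"z":1,"rx":0,"ry":0,"rz":0},{"grip":1,"x":0,"y":0,"z":0,"rx":0,"ry":0,"rz":0},{"grip":1,"x":0,"y":0,"z":0,"rx":0,"ry":0,"rz":0}]'
python3 - <<'E'
from h import *
S=read_camera('scene')
cv2.imwrite('pics/s10.png',cv2.resize(S['frame'][60:210,310:410,::-1],None,fx=4,fy=4,interpolation=0))
E
```

```text
time: 12.13
eef_pos: [0.4624, 0.2111, 0.279]
tcp_rot: [0.997, 0.082, 0.0, -0.0]
contact_force: [-2.0, -0.4, 4.4]
opening: 0.272
time: 12.38
eef_pos: [0.4627, 0.2112, 0.2789]
tcp_rot: [0.997, 0.082, 0.0, -0.0]
contact_force: [-2.7, -1.2, 8.9]
opening: 0.268
```

View pics/s10.png

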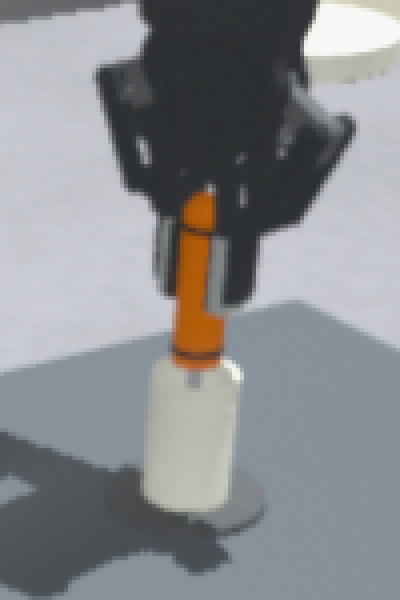

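Floor felt (9 N up, pose stopped at 0.279), with the handle's end just above the rim. Easing off and opening gradually.

```bash
python3 -m jog '[{"grip":1,"x":0,"y":0,"z":-1.5,"rx":0,"ry":0,"rz":0},{"grip":1,"x":0,"y":0,"z":0,"rx":0,"ry":0,"rz":0},{"grip":0.7,"x":0,"y":0,"z":0,"rx":0,"ry":0,"rz":0},{"grip":0.6,"x":0,"y":0,"z":0,"rx":0,"ry":0,"rz":0},{"grip":0.5,"x":0,"y":0,"z":0,"rx":0,"ry":0,"rz":0},{"grip":0.4,"x":0,"y":0,"z":0,"rx":0,"ry":0,"rz":0},{"grip":0.3,"x":0,"y":0,"z":0,"rx":0,"ry":0,"rz":0},{"grip":0.2,"x":0,"y":0,"z":0,"rx":0,"ry":0,"rz":0}]' 20
python3 -m jog '[{"grip":0.1,"x":0,"y":0,"z":0,"rx":0,"ry":0,"rz":0},{"grip":0,"x":0,"y":0,"z":0,"rx":0,"ry":0,"rz":0},{"grip":0,"x":0,"y":0,"z":0,"rx":0,"ry":0,"rz":0},{"grip":0,"x":0,"y":0,"z":0,"rx":0,"ry":0,"rz":0}]'
python3 st.py '[.462,.211,.28]' 11 wrist scene
```

```text
time: 13.1
eef_pos: [0.4622, 0.211, 0.2786]
tcp_rot: [0.997, 0.082, -0.0, 0.0]
contact_force: [0.5, 0.5, -0.4]
opening: 0.798
time: 13.43
eef_pos: [0.4622, 0.211, 0.2787]
tcp_rot: [0.997, 0.082, 0.0, -0.0]
contact_force: [0.3, -0.2, 0.9]
opening: 1.002
13.4333 [0.4622 0.211  0.2787] [[0.9867, 0.1625, 0.0], [0.1625, -0.9867, 0.0], [0.0, -0.0, -1.0]] [0.23 0.06 2.08 0.   1.   0.07] 1.00158097774083 [ 0.26 -0.16  0.87]
tool shift mm [-0.2 -0.  -1.3]
```

View pics/scene11.png

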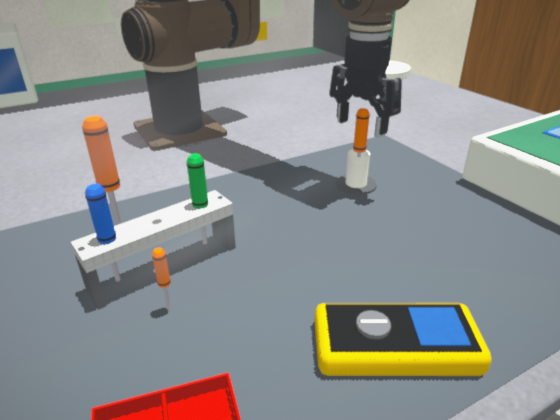

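View pics/wrist11.png

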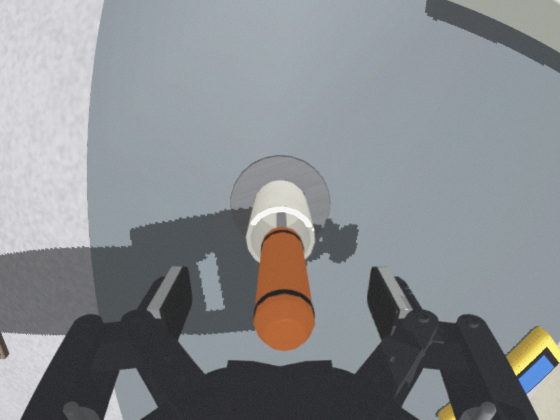

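Released: the driver stands in the tube (scene 362,130), midway between the open fingers. Retreating straight up.

```bash
python3 -m jog '[{"grip":0,"x":0,"y":0,"z":-8,"rx":0,"ry":0,"rz":0},{"grip":0,"x":0,"y":0,"z":-15,"rx":0,"ry":0,"rz":0},{"grip":0,"x":0,"y":0,"z":-20,"rx":0,"ry":0,"rz":0},{"grip":0,"x":0,"y":0,"z":-20,"rx":0,"ry":0,"rz":0},{"grip":0,"x":0,"y":0,"z":-25,"rx":0,"ry":0,"rz":0},{"grip":0,"x":0,"y":0,"z":-25,"rx":0,"ry":0,"rz":0},{"grip":0,"x":0,"y":0,"z":-25,"rx":0,"ry":0,"rz":0},{"grip":0,"x":0,"y":0,"z":-10,"rx":0,"ry":0,"rz":0}]'
python3 -m jog '[{"grip":0,"x":0,"y":0,"z":0,"rx":0,"ry":0,"rz":0},{"grip":0,"x":0,"y":0,"z":0,"rx":0,"ry":0,"rz":0},{"grip":0,"x":0,"y":0,"z":0,"rx":0,"ry":0,"rz":0},{"grip":0,"x":0,"y":0,"z":0,"rx":0,"ry":0,"rz":0},{"grip":0,"x":0,"y":0,"z":0,"rx":0,"ry":0,"rz":0},{"grip":0,"x":0,"y":0,"z":0,"rx":0,"ry":0,"rz":0},{"grip":0,"x":0,"y":0,"z":0,"rx":0,"ry":0,"rz":0},{"grip":0,"x":0,"y":0,"z":0,"rx":0,"ry":0,"rz":0}]'
python3 st.py '[.462,.211,.28]' 12 scene wrist
python3 - <<'E'
from h import *
a=read_camera('scene');x=cv2.imread('pics/scene12.png').astype(int)[:,:,::-1]
print('moved px between two frames in stand area',(abs(a['frame'].astype(int)-x)[90:200,320:410].max(2)>40).sum())
s0=cv2.imread('pics/scene0.png').astype(int)[:,:,::-1]
for n,r in(('blue',(180,245,83,118)),('green',(150,210,185,210))):print(n,(abs(a['frame'].astype(int)-s0)[r[0]:r[1],r[2]:r[3]].max(2)>60).sum())
E
```

```text
time: 14.2
eef_pos: [0.4626, 0.2111, 0.4317]
tcp_rot: [0.997, 0.082, 0.004, -0.001]
contact_force: [0.6, 0.1, 0.2]
opening: 1.001
time: 14.87
eef_pos: [0.4622, 0.211, 0.4263]
tcp_rot: [0.997, 0.082, -0.0, 0.0]
contact_force: [0.2, 1.0, -0.2]
opening: 1.001
14.8667 [0.4622 0.211  0.4263] [[0.9867, 0.1625, -0.0008], [0.1625, -0.9867, -0.0002], [-0.0008, 0.0001, -1.0]] [ 0.23 -0.1   1.96  0.    1.29  0.07] 1.0008890850035217 [ 0.23  1.   -0.18]
tool shift mm [-1.000e-01 -1.000e-01  1.463e+02]
moved px between two frames in stand area 0
blue 79
green 53
```

View pics/scene12.png

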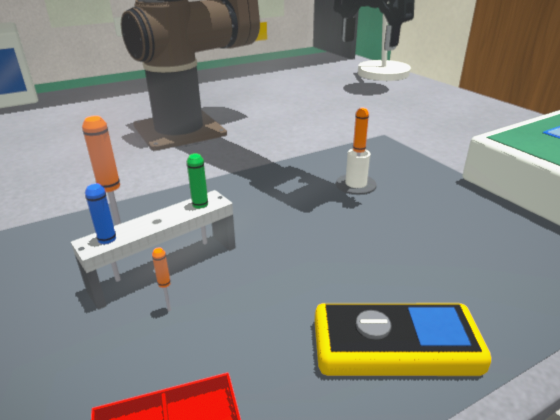

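View pics/wrist12.png

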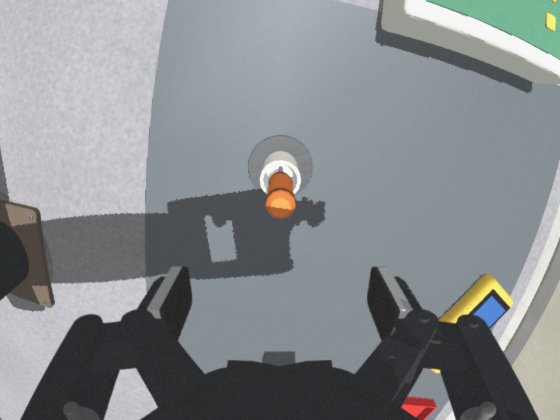

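The driver stands almost vertical in the stand and the gripper is clear. I'll wait a couple of seconds to check that it is truly at rest, and check the bystanders by centroid.

```bash
cat > chk.py <<'E'
from h import *
a=read_camera('scene')['frame'];s0=cv2.imread('pics/scene0.png')[:,:,::-1];p=cv2.imread('pics/scene12.png')[:,:,::-1]
def cen(f,lo,hi,r):
    m=cv2.inRange(cv2.cvtColor(np.ascontiguousarray(f[r[0]:r[1],r[2]:r[3]]),cv2.COLOR_RGB2HSV),lo,hi);y,x=np.nonzero(m);return (x.mean()+r[2]).round(2),(y.mean()+r[0]).round(2),len(x)
for n,f in(('0',s0),('12',p),('now',a)):
    print(n,'b',cen(f,(105,150,40),(128,255,255),(178,248,80,122)),'g',cen(f,(50,130,40),(80,255,255),(148,212,182,214)), 'o' , cen(f,(3,130,60),(18,255,255),(95,155,345,380)) if n!='0' else '')
E
python3 -m jog '[{"grip":0,"x":0,"y":0,"z":0,"rx":0,"ry":0,"rz":0},{"grip":0,"x":0,"y":0,"z":0,"rx":0,"ry":0,"rz":0},{"grip":0,"x":0,"y":0,"z":0,"rx":0,"ry":0,"rz":0},{"grip":0,"x":0,"y":0,"z":0,"rx":0,"ry":0,"rz":0},{"grip":0,"x":0,"y":0,"z":0,"rx":0,"ry":0,"rz":0},{"grip":0,"x":0,"y":0,"z":0,"rx":0,"ry":0,"rz":0},{"grip":0,"x":0,"y":0,"z":0,"rx":0,"ry":0,"rz":0},{"grip":0,"x":0,"y":0,"z":0,"rx":0,"ry":0,"rz":0}]'; python3 chk.py
python3 -m jog '[{"grip":0,"x":0,"y":0,"z":0,"rx":0,"ry":0,"rz":0},{"grip":0,"x":0,"y":0,"z":0,"rx":0,"ry":0,"rz":0},{"grip":0,"x":0,"y":0,"z":0,"rx":0,"ry":0,"rz":0},{"grip":0,"x":0,"y":0,"z":0,"rx":0,"ry":0,"rz":0},{"grip":0,"x":0,"y":0,"z":0,"rx":0,"ry":0,"rz":0},{"grip":0,"x":0,"y":0,"z":0,"rx":0,"ry":0,"rz":0},{"grip":0,"x":0,"y":0,"z":0,"rx":0,"ry":0,"rz":0},{"grip":0,"x":0,"y":0,"z":0,"rx":0,"ry":0,"rz":0}]' ; python3 chk.py
python3 - <<'E'
from h import *
S=read_camera('scene');T=read_camera('top')
cv2.imwrite('pics/s13.png',cv2.resize(S['frame'][90:210,310:410,::-1],None,fx=4,fy=4,interpolation=0));cv2.imwrite('pics/t13.png',cv2.resize(T['frame'][195:260,90:205,::-1],None,fx=4,fy=4,interpolation=0))
for z in(.006,.156):print(proj(S,[.462,.211,z]),proj(T,[.462,.211,z]))
E
```

```text
time: 15.68
eef_pos: [0.4622, 0.211, 0.4268]
tcp_rot: [0.997, 0.082, 0.0, 0.0]
contact_force: [0.1, 0.3, 0.0]
opening: 1.003
0 b (np.float64(100.07), np.float64(212.85), 989) g (np.float64(197.05), np.float64(179.85), 771) o 
12 b (np.float64(100.16), np.float64(213.07), 981) g (np.float64(197.14), np.float64(180.05), 762) o (np.float64(360.63), np.float64(129.57), 498)
now b (np.float64(100.16), np.float64(213.07), 981) g (np.float64(197.14), np.float64(180.05), 762) o (np.float64(361.03), np.float64(129.86), 493)
time: 16.4
eef_pos: [0.4622, 0.211, 0.4267]
tcp_rot: [0.997, 0.082, -0.0, 0.0]
contact_force: [-0.1, -0.4, -0.6]
opening: 1.003
0 b (np.float64(100.07), np.float64(212.85), 989) g (np.float64(197.05), np.float64(179.85), 771) o 
12 b (np.float64(100.16), np.float64(213.07), 981) g (np.float64(197.14), np.float64(180.05), 762) o (np.float64(360.63), np.float64(129.57), 498)
now b (np.float64(100.14), np.float64(213.1), 982) g (np.float64(197.13), np.float64(180.04), 760) o (np.float64(360.69), np.float64(129.72), 496)
[355.00546049 182.57739547] [171.4811361  236.99825873]
[361.73579628 109.28940451] [144.59584467 232.12613482]
```

View pics/s13.png

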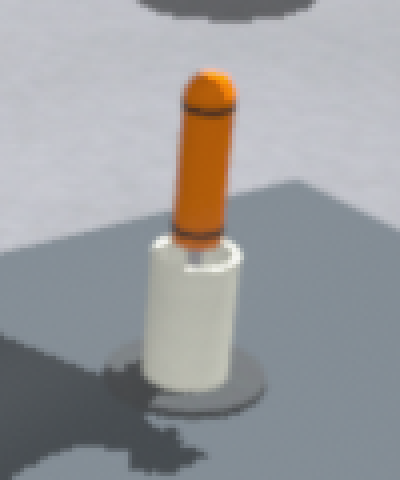

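View pics/t13.png

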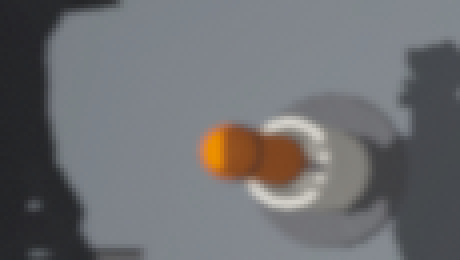

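It stands upright on the flat of its tip, apparently rocking very slightly (0.4 px). I'll wait for that to decay before handing in.

```bash
for i in 1 2 3 4 5 6; do python3 -m jog '[{"grip":0,"x":0,"y":0,"z":0,"rx":0,"ry":0,"rz":0},{"grip":0,"x":0,"y":0,"z":0,"rx":0,"ry":0,"rz":0},{"grip":0,"x":0,"y":0,"z":0,"rx":0,"ry":0,"rz":0},{"grip":0,"x":0,"y":0,"z":0,"rx":0,"ry":0,"rz":0},{"grip":0,"x":0,"y":0,"z":0,"rx":0,"ry":0,"rz":0}]' >/dev/null; python3 chk.py | tail -1; done; python3 -c "
from plant import *;print(get_state()['time'])"
```

```text
now b (np.float64(100.16), np.float64(213.12), 983) g (np.float64(197.14), np.float64(180.04), 761) o (np.float64(360.68), np.float64(129.77), 496)
now b (np.float64(100.14), np.float64(213.01), 980) g (np.float64(197.14), np.float64(180.02), 762) o (np.float64(360.77), np.float64(129.91), 495)
now b (np.float64(100.14), np.float64(213.05), 980) g (np.float64(197.15), np.float64(180.07), 762) o (np.float64(360.87), np.float64(129.95), 494)
now b (np.float64(100.15), np.float64(213.07), 981) g (np.float64(197.14), np.float64(180.02), 762) o (np.float64(360.97), np.float64(129.82), 490)
now b (np.float64(100.14), np.float64(213.08), 983) g (np.float64(197.13), np.float64(180.06), 763) o (np.float64(360.95), np.float64(129.86), 491)
now b (np.float64(100.15), np.float64(213.14), 986) g (np.float64(197.15), np.float64(180.07), 762) o (np.float64(360.82), np.float64(129.82), 491)
19.35
```

```bash
python3 -c "
from plant import *;print(sign_off())"
```

```text
the job is handed in; nothing more can be done
None
```

The orange driver is in the white stand, handle up. I handed the job in at about 19.4 s; sign-off gives no verdict, so these are my own checks.

**What I did:** I gripped the middle orange driver in the rack across the row, pulled it straight up about 0.2 m and carried it to the stand. I lowered it until the tip met the floor (about 9 N upward force, arm stopped), eased off, opened the gripper and backed off straight up by about 150 mm.

**Last checks:**
- **Orange driver:** It stands nearly vertical in the upright stand. It did not lean on the rim but stayed balanced on the flat of its tip. Its centroid still drifted by about 0.3 px over the last 3 s, under 1 mm, so it was not perfectly still.
- **Tip depth:** I judged it only from the floor contact and from the handle's lower end sitting just above the rim. The tip itself is hidden in the tube.
- **Blue and green drivers:** Their image centroids are within 0.3 px of the start, so they have not moved. An earlier pixel-difference check flagged 79 px for blue and 53 px for green. I put that down to shading or edge noise, given the centroids.
- **Robot:** The gripper is clear of everything and the measured contact force is only sensor noise.

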